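Make up two finger-prick test kits

ROBOT

A 7-joint arm with a two-finger parallel gripper is mounted at the origin on the work surface. World frame = base frame: x ahead of the robot, y to its left, z up, the work surface at z = 0. Lengths are in m, angles in rad, forces in N, time in s.
With the tool pointing down it reaches from about 0.425 to 0.95 m from the base axis. Payload 16.7 kg.
Tool frame: the origin (TCP) lies between the finger pads; the fingertips stand 17 mm ahead of it and the grasp point (between the pads) lies 2 mm behind it; z points along the fingers, y is the line along which they close (so a half turn about z gives the same grasp; the last joint's range is limited). The gripper opens to 94 mm and grips with 3 to 60 N. Pads are 16 mm wide; open, the fingers measure 119 mm over their backs; the gripper's body (75 mm by 177 mm) begins 78 mm behind the grasp point.
Start: joints at [-1.347, 0.426, 0.074, 1.606, -0.034, 1.111, -0.067], TCP at [0.246, 0.628, 0.222] pointing down, gripper open.
Joint ranges: [-2.85, 2.85], [-0.5, 2.14], [-1.23, 1.37], [0.21, 2.46], [-1.02, 4.16], [0.16, 2.05], [-2.73, 2.73]. Speed limits (rad/s): [1.89, 1.89, 2.39, 2.39, 3.01, 3.01, 3.01].

INTERFACE

Orientations are given as a unit quaternion [w, x, y, z].
In Python, from cell import * gives the robot as it stands. The module is installed in compiled form; this text tells all that it offers.
- The arm moves only by the shell command python3 -m handwheel, which reads ROWS from standard input. ROWS is a JSON list of rows, 1 to 5 of them, each an object with the fields sx, sy, sz (the shift in units of 100 mm), yaw (a turn about the tool's z in units of 0.1 rad), finger_gap (the opening from 0.0 (shut) to 1.0 (fully open)); a field left out counts as zero (the opening has to be given); each row is the pose to reach, as a shift and turn from the pose commanded when the command began, along the tool's axes at that moment; what a row does not reach only later rows make up. A row lasts 1/8 s, in which the tool goes at most 0.0625 m and 0.188 rad, less where a joint would pass 70% of its speed; a pose out of reach is approached as far as the arm can. The fingers move at their own pace and stop on an object; the grip force is fixed at half the most. Time passes only in rows, so rows that do not move let the fingers close. It prints the time, the measured TCP pose, the force, the opening and the grip force at its end. Input that does not fit is refused with a message, and nothing moves.
- get_obs(): the state, without advancing time (a new reading comes with each control period).
- read_camera(name): name is "scene" or "top" or "wrist"; returns a dict with "frame" (480x640x3 uint8, blue, green, red), "intrinsics" (3x3 intrinsics, pixels), "D" ([k1, k2, p1, p2, k3] as OpenCV has them; the pictures are not rectified), "rvec" (rotation vector, rad) and "tvec" (3), from world to camera coordinates, as OpenCV has them; the wrist camera has in their place "tool_from_camera" (4x4, takes a point from camera to tool coordinates, whose origin is the TCP and whose axes are the flange's). Camera axes: x right, y down, z forward; pixel columns grow to the right and rows downward; lengths in m; the calibration is good to about 2 mm. A picture is of the moment at which its call begins: read the wrist's pose just before it. There is no depth.
- job_done(): hands the job in; it is judged then, once.
The state is a dict: "time_s": time; "joint_positions": joint angles; "qvel": joint speeds; "joint_efforts": joint torques, N m; "position": TCP position; "tool_rot": TCP orientation; "wrist_force": force on the tool from outside, world axes, zero at the start; "torque": the same for the moment, N m; "grip_width": opening from 0.0 (shut) to 1.0 (fully open); "grip_force": force on a finger pad.
Only numpy, scipy, OpenCV 4.12 (cv2) and the standard library are available. Lean on these libraries where they do the work, as an engineer would, in place of code of your own. Each camera call takes 0.05 s, during which the arm holds its last target. There are 200 camera calls.

TASK

Make up two finger-prick kits from the stock on the counter: the tray with three compartments gets the test-strip vial, the dropper bottle and one carton of lancets; the tray with two compartments gets the pack of microscope slides and the other carton of lancets. Stand each item upright on the tray floor in a compartment of its own, set down gently and not dropped. Leave the specimen jar, the cover-glass box and the timer where they stand, and knock nothing over.

Things in the scene. Friction and masses are not known exactly. Their poses are not given: they have to be found in the camera images.
- tray3: Sizes in mm here and below. Grey tray with three compartments in a row, 206 long, 72 wide; floor 4 thick, walls and dividers 3 thick, 14 high. Fixed. Origin: centre of underside, x along its length, y across, z up. Compartments, 66 across y; from the -x end: 82 long, centre x = -59; 56 long, centre +13; 56 long, centre +72. Its yaw is within 20 degrees.
- tray2: Grey tray with two compartments, 193 mm long, 72 wide; floor 4 thick, walls and divider 3 thick, 14 high. Fixed. Origin: centre of underside, x along its length, y across, z up. Compartments, 66 across y; from the -x end: 82 long, centre x = -52.5; 102 long, centre +42.5. Its yaw is within 20 degrees. One tray is on the left, the other on the right.
- vial: Test-strip vial: upright white cylinder 33 mm in diameter with a grey cap 34 in diameter and a small thumb tab, 58 high in all (cap from 44 up); about 35 g, rigid (a 20 N grip is safe). Origin at the centre of its underside, z up. The tab, towards -x, is only for show.
- dropper: Dropper bottle of control solution: slim upright off-white bottle, body 28 mm in diameter up to 48 high, then a shoulder and a narrow tapering cap 17 in diameter up to 73; about 30 g, rigid (a 20 N grip is safe). Origin at the centre of its underside, z up.
- slides: Pack of microscope slides: closed white box 82 mm (x) by 32 (y) by 55 high with a grey seam and greenish windows low on its long sides; about 220 g, rigid (a 20 N grip is safe). Origin at the centre of its underside, z up.
- lancets_a: One of two identical kraft-cardboard lancet cartons, a closed box 62 mm (x) by 44 (y) by 46 high, with a thin tape line along the middle of the top; about 90 g, rigid (a 20 N grip is safe). Origin at the centre of its underside, z up. The two are interchangeable: either may go in either kit.
- lancets_b: One of two identical kraft-cardboard lancet cartons, a closed box 62 mm (x) by 44 (y) by 46 high, with a thin tape line along the middle of the top; about 90 g, rigid (a 20 N grip is safe). Origin at the centre of its underside, z up. The two are interchangeable: either may go in either kit.
- jar: Bystander, stays put: wide specimen jar, 58 mm in diameter with a white lid 62 in diameter, 70 high. Origin at the centre of its underside. Loose.
- coverbox: Bystander, stays put: small cover-glass box 34 by 34 by 22 mm high. Origin at the centre of its underside. Loose.
- timer: Bystander, stays put: flat white bench timer 62 by 62 by 20 mm high with a display. Origin at the centre of its underside. Loose. These three stand mixed with the stock mid-counter, 85 mm or more between centres; nothing else stands among them or near the trays, and the equipment round the edge is fixed.
Mind the look-alikes: they are no part of the job. Leave any blue, purple or red look-alike of the lancets_a alone.

How it is judged:
By the outcome, as a careful person would: the job done as asked, in the order asked, and still so for the second after the job is handed in, with the robot touching nothing.
It also fails if it takes over 128 s, if anything falls off the work surface, if the arm or the gripper's body presses on something with over 40 N, if the wrist force passes 120 N, or if a joint passes its speed limit or range.

## Working session

There is one attempt and no reset: what is moved stays moved. The work goes in short steps, Python scripts to look and compute and a shell command to move; the robot and the scene stay as the last step left them, time stands still between calls to the robot, and variables do not carry over. Pictures are saved under pics/ and viewed, at most 14 in all, crops included, and the job is handed in when it is done.

```bash
mkdir -p pics; python3 - <<'E'
from cell import *
import cv2,numpy as np,pickle
o=get_obs();print({k:np.round(v,3) for k,v in o.items()})
d={}
for n in("scene","top","wrist"):
    c=read_camera(n);d[n]=c;cv2.imwrite(f"pics/{n}0.png",c["frame"])
    print(n,{k:np.round(v,3).tolist() for k,v in c.items() if k!="frame"})
d["obs"]=o
pickle.dump(d,open("d0.pkl","wb"))
E
```

```text
{'time_s': np.float64(0.0), 'joint_positions': array([-1.346,  0.427,  0.074,  1.607, -0.034,  1.111, -0.067]), 'qvel': array([ 0.   , -0.001, -0.001,  0.001, -0.001, -0.002, -0.001]), 'joint_efforts': array([-2.0000e-03, -9.3582e+01,  3.6660e+00, -4.5416e+01, -4.9000e-02,
        2.1000e-02,  0.0000e+00]), 'position': array([0.246, 0.628, 0.222]), 'tool_rot': array([-0.   ,  0.186,  0.983, -0.001]), 'wrist_force': array([-0.338,  0.012,  0.373]), 'torque': array([-0.015, -0.013, -0.034]), 'grip_force': np.float64(0.0), 'grip_width': np.float64(0.998)}
scene {'intrinsics': [[508.745, 0.0, 316.731], [0.0, 508.745, 240.937], [0.0, 0.0, 1.0]], 'D': [0.008, 0.0, 0.0, 0.0, 0.0], 'rvec': [2.313, 1.01, -0.322], 'tvec': [-0.418, -0.328, 1.27]}
top {'intrinsics': [[436.649, 0.0, 324.893], [0.0, 436.649, 230.629], [0.0, 0.0, 1.0]], 'D': [-0.039, 0.0, 0.0, 0.0, 0.0], 'rvec': [2.154, -2.199, 0.139], 'tvec': [0.007, 0.592, 0.713]}
wrist {'intrinsics': [[384.1, 0.0, 315.358], [0.0, 384.1, 239.051], [0.0, 0.0, 1.0]], 'D': [-0.051, 0.0, 0.0, 0.0, 0.0], 'tool_from_camera': [[-0.001, -0.97, -0.244, 0.069], [1.0, -0.002, 0.001, -0.001], [-0.001, -0.244, 0.97, -0.163], [0.0, 0.0, 0.0, 1.0]]}
```

View pics/top0.png

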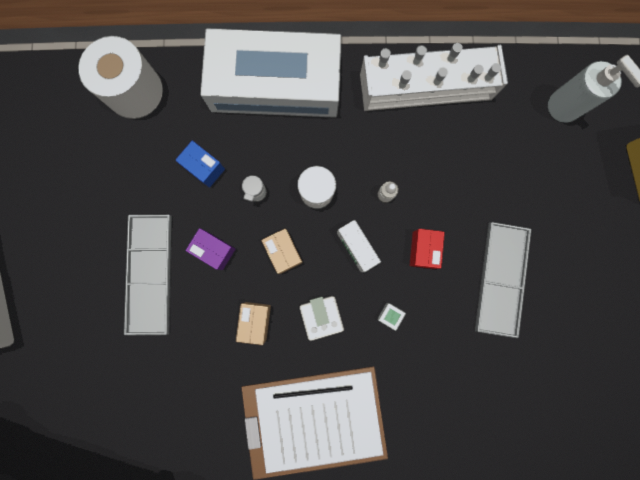

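View pics/scene0.png

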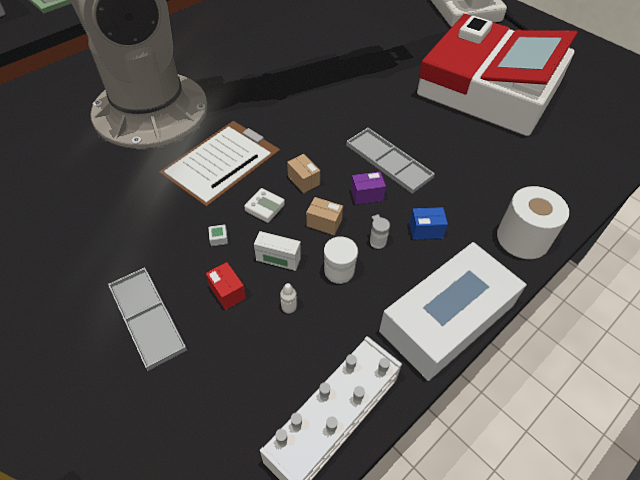

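The top view shows tray3 on the left (148,275) and tray2 on the right (505,280), both with the 82 mm compartment nearest the robot.

Stock and bystanders in the top view:
- **Stock:** vial (254,188), dropper (388,192), slides (359,246), kraft cartons (282,251) and (252,324).
- **Bystanders:** jar (317,187), timer (322,318), cover box (392,317).

Possible mix-ups:
- **Cartons:** purple (209,249), blue (200,162) and red (428,249) look-alikes, so I take only the kraft ones.
- **Vial:** it could be confused with the jar (317,187), which is wider, or with the capped tubes in the fixed rack.
- **Slides:** they could be confused with the cover box.

```bash
cat > h.py <<'E'
import cv2,numpy as np
from scipy.spatial.transform import Rotation as R
def ext(c,o=None):
    if "rvec" in c:
        r=cv2.Rodrigues(np.array(c["rvec"],float))[0]; return r.T,-r.T@np.array(c["tvec"],float).ravel()
    w,x,y,z=o["tool_rot"];T=np.eye(4);T[:3,:3]=R.from_quat([x,y,z,w]).as_matrix();T[:3,3]=o["position"]
    T=T@np.array(c["tool_from_camera"]);return T[:3,:3],T[:3,3]
def rays(c,px,o=None):
    r,p=ext(c,o)
    u=cv2.undistortPoints(np.array(px,float).reshape(-1,1,2),np.array(c["intrinsics"]),np.array(c["D"],float)).reshape(-1,2)
    d=np.c_[u,np.ones(len(u))]@r.T
    return p,d
def plane(c,px,z,o=None):
    p,d=rays(c,px,o);return p+d*((z-p[2])/d[:,2])[:,None]
def tri(p1,d1,p2,d2):
    out=[]
    for a,b in zip(d1,d2):
        s=np.linalg.lstsq(np.c_[a,-b],p2-p1,rcond=None)[0]
        q1=p1+s[0]*a;q2=p2+s[1]*b;out.append([*((q1+q2)/2),np.linalg.norm(q1-q2)])
    return np.array(out)
def blobs(mask,amin=80):
    cs=cv2.findContours(mask.astype(np.uint8),cv2.RETR_EXTERNAL,cv2.CHAIN_APPROX_NONE)[0]
    return [c for c in cs if cv2.contourArea(c)>amin]
def cen(c):
    m=cv2.moments(c);return np.array([m["m10"],m["m01"]])/m["m00"]
E
python3 - <<'E'
import pickle;from h import *
np.set_printoptions(precision=4,suppress=True)
d=pickle.load(open("d0.pkl","rb"))
res={}
exp={"top":{"vial":(254,188),"drop":(388,192),"slides":(359,246),"lanA":(282,251),"lanB":(252,324),"jar":(317,187),"timer":(322,318),"cov":(392,317),"tray3":(148,275),"tray2":(505,280),"red":(428,249),"purple":(209,249),"blue":(200,162)},
"scene":{"vial":(379,232),"drop":(288,298),"slides":(277,251),"lanA":(324,216),"lanB":(304,173),"jar":(340,260),"timer":(265,205),"cov":(218,235),"tray3":(390,160),"tray2":(147,318),"red":(226,285),"purple":(368,187),"blue":(429,223)}}
for n in exp:
    f=d[n]["frame"].max(2)
    bs=blobs(cv2.morphologyEx((f>75).astype(np.uint8),cv2.MORPH_CLOSE,np.ones((5,5))))
    for k,p in exp[n].items():
        b=[c for c in bs if cv2.pointPolygonTest(c,p,False)>=0]
        res[n,k]=b[0] if b else None
        if not b: print("none",n,k)
for k in exp["top"]:
    a,b=res["top",k],res["scene",k]
    if a is None or b is None: continue
    t=tri(*rays(d["top"],[cen(a)]),*rays(d["scene"],[cen(b)]))[0]
    print(k,t,"area",cv2.contourArea(a),cv2.contourArea(b),cv2.minAreaRect(a)[1:])
for k in("tray3","tray2"):
    def corners(c):
        q=cv2.boxPoints(cv2.minAreaRect(c));h=c.reshape(-1,2)
        return q
    a=res["top",k]
    P=plane(d["top"],corners(a),.014);print(k,P[:,:2].tolist(),np.linalg.norm(P-np.roll(P,1,0),axis=1))
    h=cv2.convexHull(res["scene",k]);
    pr,dr=d["scene"],None
    q=cv2.projectPoints(P,d["scene"]["rvec"],d["scene"]["tvec"],d["scene"]["intrinsics"],d["scene"]["D"])[0].reshape(-1,2)
    near=[h.reshape(-1,2)[np.argmin(np.linalg.norm(h.reshape(-1,2)-x,axis=1))] for x in q]
    print(tri(*rays(d["top"],corners(a)),*rays(d["scene"],near)))
E
```

```text
vial [0.6673 0.1161 0.0341 0.0003] area 464.0 488.5 ((25.0, 23.0), 90.0)
drop [ 0.6592 -0.115   0.031   0.0019] area 296.5 377.0 ((16.970561981201172, 21.92030906677246), 45.0)
slides [ 0.5655 -0.061   0.0327  0.0021] area 1087.5 1302.0 ((51.29603576660156, 22.994775772094727), 58.392494201660156)
lanA [ 0.5689  0.0817 -0.0605  0.0129] area 1042.5 2266.5 ((38.9075813293457, 28.174455642700195), 63.43495178222656)
lanB [0.4388 0.1208 0.0231 0.002 ] area 1133.0 849.0 ((29.644298553466797, 40.931461334228516), 7.125016689300537)
jar [0.6542 0.0049 0.0929 0.0076] area 1240.0 2266.5 ((38.460365295410156, 41.59086608886719), 26.56505012512207)
timer [0.4447 0.0044 0.0125 0.0015] area 1393.5 823.0 ((40.24663543701172, 37.9115104675293), 74.05460357666016)
cov [ 0.4445 -0.116   0.0136  0.0025] area 447.0 324.5 ((22.809310913085938, 21.43732261657715), 30.963756561279297)
tray3 [ 0.521   0.3115 -0.0229  0.012 ] area 5102.5 3187.0 ((43.93427658081055, 121.08841705322266), 1.4688007831573486)
tray2 [ 0.5029 -0.3201  0.0021  0.0058] area 4572.5 3999.5 ((42.7919807434082, 112.12739562988281), 7.1
[... 348 characters left out ...]
.09385681152344)
tray3 [[0.4233673035830299, 0.3414452501982125], [0.6317262028810351, 0.34099651534813225], [0.6282031901081815, 0.26370884802890665], [0.420254746394325, 0.26621650682638176]] [0.0753 0.2084 0.0774 0.208 ]
[[0.4237 0.3406 0.0162 0.0003]
 [0.631  0.3399 0.0142 0.0023]
 [0.6302 0.2674 0.0069 0.003 ]
 [0.423  0.2683 0.0173 0.0078]]
tray2 [[0.41209843492833076, -0.26239208787016144], [0.6050065139466165, -0.2982824127713793], [0.5940909450785399, -0.37484283265012935], [0.400708715364134, -0.3367816836411408]] [0.0753 0.1962 0.0773 0.1971]
[[ 0.4116 -0.2637  0.0103  0.0001]
 [ 0.604  -0.2983  0.0165  0.0023]
 [ 0.5955 -0.3722  0.0149  0.005 ]
 [ 0.4018 -0.3356  0.0127  0.004 ]]
```

The manual's scale: shifts go in units of 100 mm and turns go in units of 0.1 rad. Converting my numbers, -0.238 m is -2.38, -0.186 m is -1.86.

```bash
cat > go.py <<'E'
# prints tool-axis shift to reach x y z and world yaw (deg) of tool x
import sys;from cell import *;from h import *
def rel(o,x,y,z,yaw=None):
    w,a,b,c=o["tool_rot"];M=R.from_quat([a,b,c,w]).as_matrix()
    s=M.T@(np.array([x,y,z])-o["position"]);cur=np.degrees(np.arctan2(M[1,0],M[0,0]))
    t=0 if yaw is None else -((yaw-cur+90)%180-90)
    return "pos",np.round(o["position"],4),"yaw",round(cur,1),"shift",np.round(s,4),"turn",round(np.radians(t),3)
if __name__=="__main__": print(*rel(get_obs(),*map(float,sys.argv[1:])))
E
echo '[{"sx": -0.3,"sy": -0.16,"finger_gap": 1},{"sx": -0.82,"sy": -0.45,"finger_gap": 1},{"sx": -1.34,"sy": -0.74,"finger_gap": 1},{"sx": -1.86,"sy": -1.03,"finger_gap": 1},{"sx": -2.38,"sy": -1.32,"finger_gap": 1}]' | python3 -m handwheel && echo '[{"sx": -0.52,"sy": -0.29,"finger_gap": 0.8},{"sx": -1.04,"sy": -0.58,"finger_gap": 0.8},{"sx": -1.56,"sy": -0.87,"finger_gap": 0.8},{"sx": -2.08,"sy": -1.16,"finger_gap": 0.8},{"sx": -2.6,"sy": -1.45,"finger_gap": 0.8}]' | python3 -m handwheel && echo '[{"sx": -0.4,"sy": -0.22,"yaw": -1,"finger_gap": 0.8},{"sx": -0.6,"sy": -0.35,"yaw": -2,"finger_gap": 0.8},{"sx": -0.7,"sy": -0.4,"yaw": -3,"finger_gap": 0.8},{"sx": -0.7,"sy": -0.4,"yaw": -3.75,"finger_gap": 0.8},{"sx": -0.7,"sy": -0.4,"yaw": -3.75,"finger_gap": 0.8}]' | python3 -m handwheel
python3 go.py 0.667 0.116 0.2 180
python3 - <<'E'
from cell import *;import cv2,pickle
o=get_obs();c=read_camera("wrist");pickle.dump((o,c),open("w1.pkl","wb"));cv2.imwrite("pics/w1.png",c["frame"])
E
```

```text
time_s: 0.78
position: [0.4208, 0.4169, 0.2224]
tool_rot: [-0.0, 0.186, 0.983, -0.0]
wrist_force: [0.6, 0.7, 0.1]
grip_width: 1.001
grip_force: 0.0
time_s: 1.4
position: [0.6098, 0.1871, 0.2224]
tool_rot: [-0.0, 0.186, 0.983, 0.0]
wrist_force: [0.3, 0.0, 1.5]
grip_width: 0.801
grip_force: 0.0
time_s: 2.02
position: [0.6594, 0.1256, 0.2222]
tool_rot: [-0.0, -0.0, 1.0, -0.0]
wrist_force: [0.5, 0.3, -0.1]
grip_width: 0.805
grip_force: 0.0
pos [0.6594 0.1256 0.2222] yaw -180.0 shift [-0.0076 -0.0096  0.0222] turn 0.0
```

View pics/w1.png

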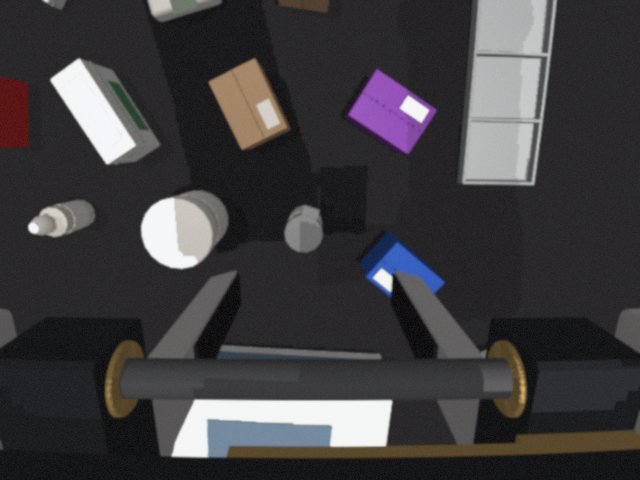

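The wrist view shows the vial cap at (303,235). The jar is at (183,230), the kraft carton at (248,104), and tray3's corner is at the right.

To row units: 0.08 m is 0.8, -0.005 m is -0.05.

```bash
echo '[{"sx": -0.04,"sy": -0.05,"sz": 0.4,"finger_gap": 0.8},{"sx": -0.08,"sy": -0.1,"sz": 0.8,"finger_gap": 0.8},{"sx": -0.08,"sy": -0.1,"sz": 0.8,"finger_gap": 0.8}]' | python3 -m handwheel
cat > vialm.py <<'E'
import pickle,sys;from h import *;from cell import *
np.set_printoptions(precision=4,suppress=True)
def arc(c,o,guess,z0,thr=75,show=None):
    # circle fitted to the far (lower) arc of the blob nearest to the guess
    r,p=ext(c,o);rv=cv2.Rodrigues(r.T)[0]
    g=cv2.projectPoints(np.array([[*guess,z0]]),rv,-r.T@p,c["intrinsics"],np.array(c["D"],float))[0].ravel()
    f=c["frame"].max(2);b=min(blobs(cv2.morphologyEx((f>thr).astype(np.uint8),cv2.MORPH_OPEN,np.ones((3,3)))),key=lambda k:abs(cv2.pointPolygonTest(k,tuple(map(float,g)),True)) if cv2.pointPolygonTest(k,tuple(map(float,g)),True)<0 else -1)
    q=b.reshape(-1,2).astype(float);w=np.ptp(q[:,0]);q=q[q[:,1]>q[:,1].max()-w*.45]
    s=np.linalg.lstsq(np.c_[2*q,np.ones(len(q))],(q**2).sum(1),rcond=None)[0]
    return s[:2],np.sqrt(s[2]+s[0]**2+s[1]**2),cv2.boundingRect(b),g
if __name__=="__main__":
    o=get_obs();c=read_camera("wrist");pickle.dump((o,c),open("w2.pkl","wb"));cv2.imwrite("pics/w2.png",c["frame"])
    o1,c1=pickle.load(open("w1.pkl","rb"))
    a=arc(c1,o1,(.667,.116),.058);b=arc(c,o,(.667,.116),.058);print(a,b)
    print(tri(*rays(c1,[a[0]],o1),*rays(c,[b[0]],o)),plane(c1,[a[0]],.058,o1),plane(c,[b[0]],.058,o),o["position"])
E
python3 vialm.py; python3 -c "
import cv2;cv2.imwrite('pics/w2c.png',cv2.imread('pics/w2.png')[150:420,150:500])"
```

```text
time_s: 2.45
position: [0.6658, 0.1154, 0.1399]
tool_rot: [-0.002, 0.0, 1.0, -0.001]
wrist_force: [-0.3, -0.7, 0.4]
grip_width: 0.801
grip_force: 0.0
(array([303.0002, 232.6113]), np.float64(19.042042312992525), (284, 205, 39, 47), array([305.3561, 233.4958])) (array([314.8706, 251.9494]), np.float64(25.41703034596841), (289, 214, 52, 64), array([317.7929, 253.1087]))
[[0.6659 0.114  0.059  0.0001]] [[0.6662 0.1139 0.058 ]] [[0.6662 0.1141 0.058 ]] [0.6658 0.1154 0.1399]
```

View pics/w2c.png

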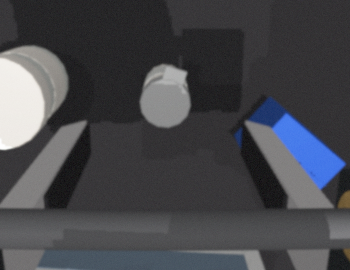

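Vial confirmed: white body, grey cap with tab, at crop (165,100). It triangulates to (0.666, 0.114) with its top at 59 mm. I'll grasp it now.

To row units: 0.104 m is 1.04, 0.05 m is 0.5.

```bash
echo '[{"sy": -0.014,"sz": 0.5,"finger_gap": 0.8},{"sy": -0.014,"sz": 0.9,"finger_gap": 0.8},{"sy": -0.014,"sz": 1.04,"finger_gap": 0.8},{"sy": -0.014,"sz": 1.04,"finger_gap": 0.8}]' | python3 -m handwheel && echo '[{"finger_gap": 0},{"finger_gap": 0},{"finger_gap": 0},{"finger_gap": 0},{"finger_gap": 0}]' | python3 -m handwheel && echo '[{"sz": -0.2,"finger_gap": 0},{"sz": -0.6,"finger_gap": 0},{"sz": -1.2,"finger_gap": 0},{"sz": -1.2,"finger_gap": 0}]' | python3 -m handwheel; python3 go.py 0.53 0.30 0.16 180
python3 - <<'E'
import pickle;from h import *
d=pickle.load(open("d0.pkl","rb"))
# tray axes from top-view rim corners
for k,P in {"tray3":[[.4234,.3414],[.6317,.3410],[.6282,.2637],[.4203,.2662]],"tray2":[[.4121,-.2624],[.6050,-.2983],[.5941,-.3748],[.4007,-.3368]]}.items():
    P=np.array(P);print(k,P.mean(0),np.degrees(np.arctan2(*((P[1]-P[0]+P[2]-P[3])[::-1]))))
E
```

```text
time_s: 3.0
position: [0.668, 0.1148, 0.0395]
tool_rot: [0.0, -0.001, 1.0, 0.0]
wrist_force: [-0.6, -0.5, 1.0]
grip_width: 0.801
grip_force: 0.0
time_s: 3.62
position: [0.6676, 0.1144, 0.0386]
tool_rot: [0.0, -0.001, 1.0, 0.0]
wrist_force: [-0.1, 0.4, 2.8]
grip_width: 0.354
grip_force: 30.0
time_s: 4.12
position: [0.6702, 0.1146, 0.1648]
tool_rot: [0.004, -0.0, 1.0, 0.001]
wrist_force: [-0.2, 0.2, -0.6]
grip_width: 0.355
grip_force: 30.0
pos [0.6702 0.1146 0.1648] yaw -180.0 shift [0.1401 0.1855 0.0041] turn 0.001
tray3 [0.5259   0.303075] -0.3992192976061515
tray2 [ 0.502975 -0.318075] -10.829955123415145
```

```bash
echo '[{"sx": 0.3,"sy": 0.25,"sz": -0.2,"finger_gap": 0},{"sx": 0.6,"sy": 0.5,"sz": -0.5,"finger_gap": 0},{"sx": 0.9,"sy": 0.55,"sz": -0.5,"finger_gap": 0},{"sx": 0.9,"sy": 0.55,"sz": -0.5,"finger_gap": 0}]' | python3 -m handwheel
cat > snap.py <<'E'
import sys,pickle,cv2;from cell import *
n=sys.argv[1];o=get_obs();c=read_camera("wrist");pickle.dump((o,c),open(n+".pkl","wb"));cv2.imwrite(f"pics/{n}.png",c["frame"])
E
python3 snap.py t1
echo '[{"sy": 0.5,"finger_gap": 0},{"sy": 0.6,"finger_gap": 0},{"sy": 0.6,"finger_gap": 0}]' | python3 -m handwheel; python3 snap.py t2
cat > traym.py <<'E'
import sys,pickle;from h import *
np.set_printoptions(precision=4,suppress=True)
side=sys.argv[3];L=float(sys.argv[4]);V=[]
for n in sys.argv[1:3]:
    o,c=pickle.load(open(n+".pkl","rb"));f=c["frame"].astype(int)
    m=((f.max(2)>95)&(f.max(2)-f.min(2)<40)).astype(np.uint8);m[320:]=0
    m=cv2.morphologyEx(m,cv2.MORPH_CLOSE,np.ones((5,5)))
    b=max(blobs(m,800),key=lambda k:cen(k)[0] if side=="r" else -cen(k)[0])
    h=cv2.convexHull(b);e=.01*cv2.arcLength(h,True);q=h
    while len(q)>4: q=cv2.approxPolyDP(h,e,True);e*=1.15
    q=q.reshape(-1,2).astype(float);q=q[np.argsort(q[:,1])]
    far=np.array([max(q[:2],key=lambda p:p[0]*(1 if side=="r" else -1)),max(q[2:],key=lambda p:p[0]*(1 if side=="r" else -1))])
    print(q.tolist());V.append((c,o,far,q));print("rim plane",plane(c,q,.014,o)[:,:2].tolist())
T=tri(*rays(V[0][0],V[0][2],V[0][1]),*rays(V[1][0],V[1][2],V[1][1]));print("far corners",T)
print("len",np.linalg.norm(T[0]-T[1]),"expect",L)
P=np.mean([plane(v[0],v[2],.014,v[1]) for v in V],0)[:,:2]  # [near-robot, far]
u=P[1]-P[0];u/=np.linalg.norm(u);n=np.array([u[1],-u[0]])*(1 if side=="r" else -1)
print("len on plane",np.linalg.norm(P[1]-P[0]),"origin",P.mean(0)+n*.036,"yaw",np.degrees(np.arctan2(u[1],u[0])))
E
python3 traym.py t1 t2 r .206
```

```text
time_s: 4.62
position: [0.5758, 0.1701, 0.2093]
tool_rot: [0.0, -0.001, 1.0, 0.0]
wrist_force: [0.2, 0.2, 0.2]
grip_width: 0.353
grip_force: 30.0
time_s: 5.05
position: [0.5778, 0.2293, 0.208]
tool_rot: [-0.0, -0.001, 1.0, -0.0]
wrist_force: [0.1, 0.4, -0.1]
grip_width: 0.355
grip_force: 30.0
[[431.0, 43.0], [512.0, 47.0], [412.0, 266.0], [485.0, 271.0]]
rim plane [[0.42095134218521835, 0.26953539887605543], [0.42255121763455583, 0.3416680523836314], [0.6236289195902512, 0.2646058553645455], [0.6289757077452384, 0.33824933678751884]]
[[444.0, 41.0], [362.0, 41.0], [395.0, 319.0], [275.0, 319.0]]
rim plane [[0.42140118198827153, 0.33944779692380755], [0.42227356459959114, 0.26839793734750633], [0.6816493203023507, 0.30929694535108154], [0.6815079991871215, 0.1874109126886781]]
far corners [[0.4253 0.3351 0.0279 0.001 ]
 [0.578  0.2597 0.1993 0.0273]]
len 0.24309536273409435 expect 0.206
len on plane 0.2339392324732958 origin [0.5361 0.2963] yaw -4.114420132762421
```

View pics/t2.png

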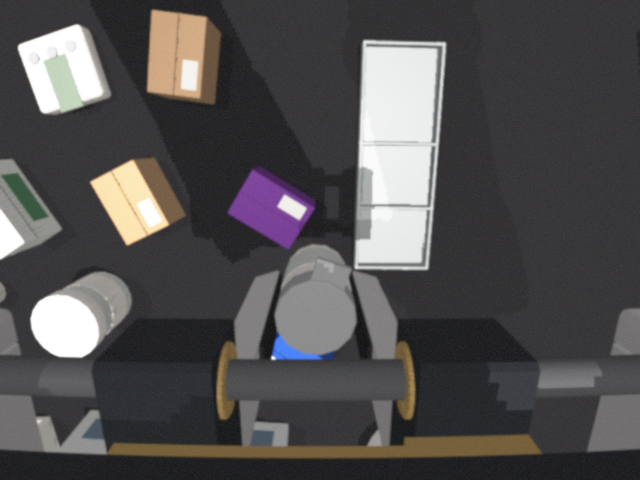

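The second view shows tray3 clearly, with corners (363,41), (444,42), (429,269) and (355,268). The held vial merged into the mask, so I'll cut it off.

```bash
sed -i 's/m\[320:\]=0/m[int(sys.argv[5]) if len(sys.argv)>5 else 320:]=0;m[235:,260:353]=0/' traym.py; python3 traym.py t1 t2 r .206
```

```text
[[431.0, 43.0], [512.0, 47.0], [412.0, 266.0], [485.0, 271.0]]
rim plane [[0.42095134218521835, 0.26953539887605543], [0.42255121763455583, 0.3416680523836314], [0.6236289195902512, 0.2646058553645455], [0.6289757077452384, 0.33824933678751884]]
[[444.0, 41.0], [362.0, 41.0], [428.0, 268.0], [366.0, 319.0]]
rim plane [[0.42140118198827153, 0.33944779692380755], [0.42227356459959114, 0.26839793734750633], [0.627168791602247, 0.33894501059756105], [0.6815324401753216, 0.279748212341943]]
far corners [[0.4253 0.3351 0.0279 0.001 ]
 [0.6297 0.3405 0.0091 0.0018]]
len 0.20540493686761147 expect 0.206
len on plane 0.20610537672071394 origin [0.5247 0.3036] yaw -0.5450825746537771
```

tray3 comes out at origin (0.5247, 0.3036), yaw -0.5°, length 206 mm, which matches the text. The vial goes in the +72 compartment, at about (0.597, 0.303).

```bash
echo '[{"sx": -0.1,"sy": 0.45,"finger_gap": 0},{"sx": -0.21,"sy": 0.74,"sz": 0.3,"finger_gap": 0},{"sx": -0.21,"sy": 0.74,"sz": 0.9,"finger_gap": 0},{"sx": -0.21,"sy": 0.74,"sz": 1.4,"finger_gap": 0},{"sx": -0.21,"sy": 0.74,"sz": 1.4,"finger_gap": 0}]' | python3 -m handwheel && echo '[{"finger_gap": 0},{"finger_gap": 0}]' | python3 -m handwheel; python3 go.py 0.599 0.303 0.0426 180
```

```text
time_s: 5.72
position: [0.5968, 0.3005, 0.0652]
tool_rot: [-0.003, 0.0, 1.0, -0.002]
wrist_force: [0.3, -0.4, 0.2]
grip_width: 0.351
grip_force: 30.0
time_s: 5.98
position: [0.5997, 0.3036, 0.0711]
tool_rot: [0.001, -0.0, 1.0, 0.001]
wrist_force: [-0.2, -0.5, 0.8]
grip_width: 0.356
grip_force: 30.0
pos [0.5997 0.3036 0.0711] yaw -180.0 shift [ 0.0008 -0.0006  0.0285] turn 0.001
```

```bash
echo '[{"sz": 0.12,"finger_gap": 0},{"sz": 0.22,"finger_gap": 0},{"sz": 0.26,"finger_gap": 0},{"sz": 0.27,"finger_gap": 0},{"sz": 0.27,"finger_gap": 0}]' | python3 -m handwheel && echo '[{"finger_gap": 0},{"sz": 0.01,"finger_gap": 0},{"sz": 0.01,"finger_gap": 0}]' | python3 -m handwheel
```

```text
time_s: 6.6
position: [0.5985, 0.3039, 0.0422]
tool_rot: [0.0, -0.001, 1.0, 0.0]
wrist_force: [-4.5, -1.6, 13.9]
grip_width: 0.355
grip_force: 30.0
time_s: 6.98
position: [0.5988, 0.3037, 0.042]
tool_rot: [0.0, -0.001, 1.0, 0.0]
wrist_force: [-7.0, -2.1, 23.9]
grip_width: 0.354
grip_force: 30.0
```

To row units: -0.0015 m is -0.015, -0.001 m is -0.01.

```bash
echo '[{"sz": -0.01,"finger_gap": 0},{"sz": -0.015,"finger_gap": 0},{"sz": -0.015,"finger_gap": 0.45},{"sz": -0.015,"finger_gap": 0.8},{"sz": -0.015,"finger_gap": 0.8}]' | python3 -m handwheel && echo '[{"sz": -0.3,"finger_gap": 0.8},{"sz": -0.9,"finger_gap": 0.8},{"sz": -1.4,"finger_gap": 0.8},{"sy": -0.5,"sz": -1.4,"finger_gap": 0.8},{"sy": -1,"sz": -1.4,"finger_gap": 0.8}]' | python3 -m handwheel; python3 snap.py v1;python3 go.py 0.66 -0.115 0.18 180
```

```text
time_s: 7.6
position: [0.5982, 0.3032, 0.0417]
tool_rot: [-0.0, -0.001, 1.0, -0.0]
wrist_force: [-0.1, 0.4, 0.4]
grip_width: 0.63
grip_force: 0.0
time_s: 8.22
position: [0.5984, 0.2026, 0.1826]
tool_rot: [0.001, -0.001, 1.0, 0.0]
wrist_force: [0.3, -0.2, -0.3]
grip_width: 0.798
grip_force: 0.0
pos [0.599  0.1941 0.1825] yaw 179.7 shift [-0.0626 -0.3088  0.0034] turn -0.005
```

View pics/v1.png

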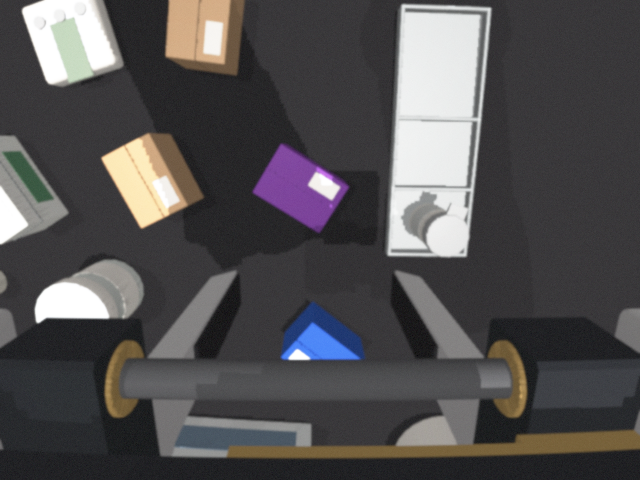

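The vial stands upright in the +72 compartment, cap at (447,232). Next is the dropper.

```bash
echo '[{"sx": -0.15,"sy": -0.55,"finger_gap": 0.8},{"sx": -0.3,"sy": -1.1,"finger_gap": 0.8},{"sx": -0.45,"sy": -1.65,"finger_gap": 0.8},{"sx": -0.6,"sy": -2.2,"finger_gap": 0.8},{"sx": -0.62,"sy": -2.6,"finger_gap": 0.8}]' | python3 -m handwheel && echo '[{"finger_gap": 0.8}]' | python3 -m handwheel; python3 snap.py d1; echo '[{"sy": -0.3,"sz": 0.2,"finger_gap": 0.8},{"sy": -0.59,"sz": 0.3,"finger_gap": 0.8},{"sy": -0.59,"sz": 0.3,"finger_gap": 0.8},{"sy": -0.59,"sz": 0.3,"finger_gap": 0.8}]' | python3 -m handwheel; python3 snap.py d2
cat > dropm.py <<'E'
import pickle;from h import *
np.set_printoptions(precision=4,suppress=True);V=[]
for n in("d1","d2"):
    o,c=pickle.load(open(n+".pkl","rb"));r,p=ext(c,o)
    g=cv2.projectPoints(np.array([[.659,-.115,.031]]),cv2.Rodrigues(r.T)[0],-r.T@p,c["intrinsics"],np.array(c["D"],float))[0].ravel()
    m=cv2.morphologyEx((c["frame"].max(2)>80).astype(np.uint8),cv2.MORPH_CLOSE,np.ones((3,3)))
    b=[k for k in blobs(m) if cv2.pointPolygonTest(k,tuple(map(float,g)),True)>-10][0]
    q=b.reshape(-1,2).astype(float);x,y,w,h=cv2.boundingRect(b)
    ax=np.array(plane(c,[g],0,o)[0]) # axis direction in the picture: base to tip
    tb=cv2.projectPoints(np.array([[.659,-.115,0],[.659,-.115,.073]]),cv2.Rodrigues(r.T)[0],-r.T@p,c["intrinsics"],np.array(c["D"],float))[0].reshape(-1,2)
    u=(tb[1]-tb[0])/np.linalg.norm(tb[1]-tb[0]);s=q@u
    e=q[s<s.min()+9];k=np.linalg.lstsq(np.c_[2*e,np.ones(len(e))],(e**2).sum(1),rcond=None)[0];rad=np.sqrt(k[2]+k[:2]@k[:2])
    tip=q[s>s.max()-1.5].mean(0)
    print((x,y,w,h),"base",k[:2],rad,"exp tip/base",tb.tolist(),"tip",tip,"base@0",plane(c,[k[:2]],0,o),"tip@73",plane(c,[tip],.073,o),o["position"]);V.append((c,o,k[:2],tip))
for i in(2,3):print(tri(*rays(V[0][0],[V[0][i]],V[0][1]),*rays(V[1][0],[V[1][i]],V[1][1])))
E
python3 dropm.py; python3 -c "
import cv2;cv2.imwrite('pics/d2c.png',cv2.imread('pics/d2.png')[130:400,150:500])"
```

```text
time_s: 8.9
position: [0.6611, -0.0594, 0.1818]
tool_rot: [0.0, 0.0, 1.0, -0.0]
wrist_force: [0.1, 0.5, -0.3]
grip_width: 0.8
grip_force: 0.0
time_s: 9.02
position: [0.6605, -0.0609, 0.1819]
tool_rot: [-0.0, 0.002, 1.0, -0.001]
wrist_force: [0.4, 0.0, -0.0]
grip_width: 0.797
grip_force: 0.0
time_s: 9.57
position: [0.661, -0.1138, 0.152]
tool_rot: [-0.0, -0.001, 1.0, 0.0]
wrist_force: [0.2, 0.1, -1.0]
grip_width: 0.799
grip_force: 0.0
(229, 204, 42, 44) base [254.7886 219.2721] 15.35709392737017 exp tip/base [[257.41846668075465, 219.68646973323865], [242.78996888673637, 239.17408540785627]] tip [236.     243.4444] base@0 [[ 0.6586 -0.1174  0.    ]] tip@73 [[ 0.6622 -0.1202  0.073 ]] [ 0.6605 -0.0609  0.1819]
(293, 209, 39, 48) base [312.6181 225.0652] 16.11099194844834 exp tip/base [[314.7829136261137, 225.54267779039745], [314.8224751720116, 249.00741414172657]] tip [313.5 255.5] base@0 [[ 0.6586 -0.1168  0.    ]] tip@73 [[ 0.6634 -0.1159  0.073 ]] [ 0.661  -0.1138  0.152 ]
[[ 0.6578 -0.1168  0.0037  0.0001]]
[[ 0.657  -0.1158  0.0936  0.0005]]
```

View pics/d2c.png

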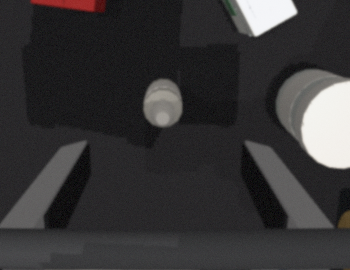

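The crop shows the dropper between the fingers: off-white, narrow cap, at (163,103). Its base triangulates to z≈4 mm at (0.6585, -0.117). I'll grasp it.

To row units: 0.118 m is 1.18, -0.003 m is -0.03.

```bash
echo '[{"sx": 0.025,"sy": -0.03,"sz": 0.4,"finger_gap": 0.8},{"sx": 0.025,"sy": -0.03,"sz": 0.9,"finger_gap": 0.8},{"sx": 0.025,"sy": -0.03,"sz": 1.18,"finger_gap": 0.8},{"sx": 0.025,"sy": -0.03,"sz": 1.18,"finger_gap": 0.8},{"sx": 0.025,"sy": -0.03,"sz": 1.18,"finger_gap": 0.8}]' | python3 -m handwheel && echo '[{"finger_gap": 0},{"finger_gap": 0},{"finger_gap": 0},{"finger_gap": 0},{"finger_gap": 0}]' | python3 -m handwheel && echo '[{"sz": -0.2,"finger_gap": 0},{"sz": -0.7,"finger_gap": 0},{"sz": -1.3,"finger_gap": 0},{"sz": -1.5,"finger_gap": 0},{"sz": -1.5,"finger_gap": 0}]' | python3 -m handwheel; python3 go.py 0.54 0.303 0.18 180
```

```text
time_s: 10.25
position: [0.6592, -0.118, 0.0355]
tool_rot: [0.001, -0.001, 1.0, 0.0]
wrist_force: [-0.3, -0.4, 0.5]
grip_width: 0.796
grip_force: 0.0
time_s: 10.88
position: [0.6582, -0.1186, 0.034]
tool_rot: [-0.0, -0.001, 1.0, -0.0]
wrist_force: [0.3, 0.4, -0.6]
grip_width: 0.305
grip_force: 0.1
time_s: 11.5
position: [0.659, -0.1187, 0.1863]
tool_rot: [0.002, -0.001, 1.0, -0.0]
wrist_force: [0.1, -0.0, -1.1]
grip_width: 0.295
grip_force: 30.0
pos [ 0.659  -0.1187  0.1863] yaw -179.9 shift [0.1186 0.4218 0.0059] turn 0.001
```

```bash
echo '[{"sx": 0.15,"sy": 0.55,"finger_gap": 0},{"sx": 0.3,"sy": 1.1,"finger_gap": 0},{"sx": 0.45,"sy": 1.65,"finger_gap": 0},{"sx": 0.6,"sy": 2.2,"finger_gap": 0},{"sx": 0.75,"sy": 2.75,"finger_gap": 0}]' | python3 -m handwheel && echo '[{"sx": 0.15,"sy": 0.55,"finger_gap": 0},{"sx": 0.3,"sy": 1.1,"finger_gap": 0},{"sx": 0.44,"sy": 1.468,"sz": 0.2,"finger_gap": 0},{"sx": 0.44,"sy": 1.468,"sz": 0.7,"finger_gap": 0},{"sx": 0.44,"sy": 1.468,"sz": 1.1,"finger_gap": 0}]' | python3 -m handwheel && echo '[{"finger_gap": 0},{"finger_gap": 0},{"finger_gap": 0}]' | python3 -m handwheel; python3 go.py 0.538 0.302 0.038 180
```

```text
time_s: 12.12
position: [0.5814, 0.1578, 0.1827]
tool_rot: [-0.001, -0.001, 1.0, -0.0]
wrist_force: [0.9, 0.6, 0.4]
grip_width: 0.3
grip_force: 30.0
time_s: 12.75
position: [0.5372, 0.303, 0.071]
tool_rot: [-0.001, -0.001, 1.0, -0.001]
wrist_force: [1.3, -0.2, -0.6]
grip_width: 0.296
grip_force: 30.0
time_s: 13.12
position: [0.5396, 0.3034, 0.0756]
tool_rot: [0.001, -0.0, 1.0, 0.001]
wrist_force: [-0.6, 0.2, -0.2]
grip_width: 0.295
grip_force: 30.0
pos [0.5396 0.3034 0.0756] yaw -180.0 shift [ 0.0017 -0.0015  0.0376] turn 0.001
```

To row units: 0.035 m is 0.35, 0.033 m is 0.33.

```bash
echo '[{"sx": 0.015,"sy": -0.01,"sz": 0.15,"finger_gap": 0},{"sx": 0.015,"sy": -0.01,"sz": 0.26,"finger_gap": 0},{"sx": 0.015,"sy": -0.01,"sz": 0.33,"finger_gap": 0},{"sx": 0.015,"sy": -0.01,"sz": 0.35,"finger_gap": 0},{"sx": 0.015,"sy": -0.01,"sz": 0.35,"finger_gap": 0}]' | python3 -m handwheel
```

```text
time_s: 13.75
position: [0.5373, 0.3021, 0.0389]
tool_rot: [-0.0, -0.001, 1.0, -0.0]
wrist_force: [1.0, -0.2, 0.1]
grip_width: 0.291
grip_force: 30.0
```

To row units: 0.001 m is 0.01.

```bash
echo '[{"sz": 0.01,"finger_gap": 0},{"sz": 0.01,"finger_gap": 0}]' | python3 -m handwheel && echo '[{"sz": 0.01,"finger_gap": 0},{"sz": 0.01,"finger_gap": 0}]' | python3 -m handwheel
```

```text
time_s: 14.0
position: [0.5374, 0.3022, 0.0382]
tool_rot: [0.0, -0.001, 1.0, 0.0]
wrist_force: [0.3, 0.1, 0.3]
grip_width: 0.295
grip_force: 30.0
time_s: 14.25
position: [0.5375, 0.3022, 0.0379]
tool_rot: [0.0, -0.001, 1.0, 0.0]
wrist_force: [-3.9, -2.9, 14.2]
grip_width: 0.296
grip_force: 30.0
```

To row units: -0.001 m is -0.01.

```bash
echo '[{"sz": -0.01,"finger_gap": 0},{"sz": -0.01,"finger_gap": 0.4},{"sz": -0.01,"finger_gap": 0.8},{"sz": -0.01,"finger_gap": 0.9},{"sz": -0.01,"finger_gap": 0.9}]' | python3 -m handwheel && echo '[{"sz": -0.3,"finger_gap": 0.9},{"sz": -0.9,"finger_gap": 0.9},{"sz": -1.5,"finger_gap": 0.9},{"sx": 0.2,"sy": -0.5,"sz": -1.5,"finger_gap": 0.9},{"sx": 0.4,"sy": -1,"sz": -1.5,"finger_gap": 0.9}]' | python3 -m handwheel && echo '[{"sy": -0.4,"finger_gap": 0.9},{"sy": -0.4,"finger_gap": 0.9},{"sy": -0.4,"finger_gap": 0.9}]' | python3 -m handwheel; python3 snap.py l1; echo '[{"sx": 0.3,"sy": -0.3,"sz": 0.2,"finger_gap": 0.9},{"sx": 0.58,"sy": -0.4,"sz": 0.4,"finger_gap": 0.9},{"sx": 0.58,"sy": -0.4,"sz": 0.4,"finger_gap": 0.9},{"sx": 0.58,"sy": -0.4,"sz": 0.4,"finger_gap": 0.9}]' | python3 -m handwheel; python3 snap.py l2
python3 - <<'E'
import cv2,numpy as np
a,b=cv2.imread("pics/l1.png"),cv2.imread("pics/l2.png")
cv2.imwrite("pics/l12.png",cv2.resize(np.vstack([a[:380],b[:380]]),(505,600)))
E
```

```text
time_s: 14.88
position: [0.5373, 0.3021, 0.0379]
tool_rot: [-0.0, -0.001, 1.0, -0.0]
wrist_force: [0.3, 0.0, -0.7]
grip_width: 0.681
grip_force: 0.0
time_s: 15.5
position: [0.497, 0.2011, 0.1886]
tool_rot: [0.001, -0.001, 1.0, 0.0]
wrist_force: [1.0, -0.7, 0.5]
grip_width: 0.898
grip_force: 0.0
time_s: 15.88
position: [0.4976, 0.1627, 0.1881]
tool_rot: [0.0, -0.001, 1.0, 0.0]
wrist_force: [0.0, 1.2, -0.2]
grip_width: 0.9
grip_force: 0.0
time_s: 16.42
position: [0.4403, 0.1231, 0.1484]
tool_rot: [0.0, -0.001, 1.0, 0.0]
wrist_force: [0.8, -0.3, 0.1]
grip_width: 0.9
grip_force: 0.0
```

View pics/l12.png

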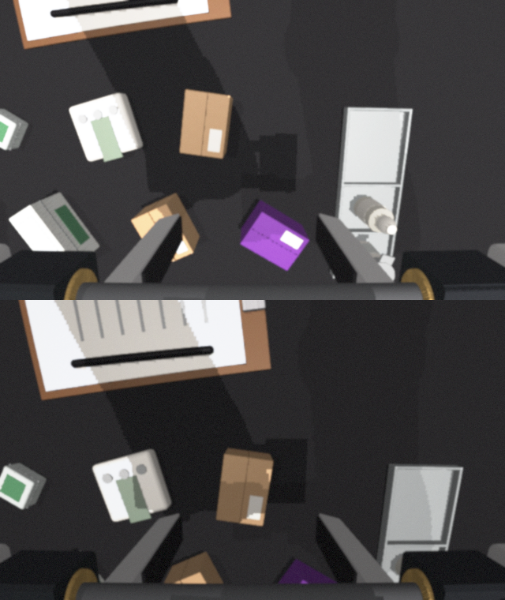

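Both views show the dropper standing in the middle compartment and kraft carton B clear, at (206,125) in the upper view. I'll measure its top face from the far corners.

```bash
cat > boxm.py <<'E'
import sys,pickle;from h import *
np.set_printoptions(precision=4,suppress=True)
# boxm views x y z kind : polygon of the blob near x,y,z in each view, each corner cast to z=top
ns=sys.argv[1].split(",");g0=np.array([list(map(float,sys.argv[2:5]))]);kind=sys.argv[5];H=2*g0[0,2]
for n in ns:
    o,c=pickle.load(open(n+".pkl","rb"));r,p=ext(c,o);f=c["frame"];hsv=cv2.cvtColor(f,cv2.COLOR_BGR2HSV).astype(int)
    m=((hsv[...,2]>50)&(hsv[...,0]>5)&(hsv[...,0]<25)&(hsv[...,1]>60)) if kind=="kraft" else (hsv[...,2]>90)&(hsv[...,1]<60)
    m=cv2.morphologyEx(m.astype(np.uint8),cv2.MORPH_CLOSE,np.ones((7,7)) if kind=="kraft" else np.ones((13,13)));
    g=cv2.projectPoints(g0,cv2.Rodrigues(r.T)[0],-r.T@p,c["intrinsics"],np.array(c["D"],float))[0].ravel()
    b=max(blobs(m),key=lambda k:cv2.pointPolygonTest(k,tuple(map(float,g)),True))
    h=cv2.approxPolyDP(cv2.convexHull(b),3,True).reshape(-1,2)
    P=plane(c,h,H,o)[:,:2];Q=plane(c,h,0,o)[:,:2]
    print(n,"cam",p,"\n",np.c_[h,P,Q,1000*np.linalg.norm(P-np.roll(P,-1,0),axis=1)])
E
python3 boxm.py l1,l2 .439 .121 .023 kraft
```

```text
l1 cam [0.4278 0.1614 0.3511] 
 [[235.     112.       0.4049   0.1007   0.4015   0.0916  44.753 ]
 [293.     122.       0.4125   0.1448   0.4102   0.1423  47.5375]
 [288.     184.       0.4598   0.1403   0.4646   0.1371  14.7515]
 [281.     201.       0.4734   0.1344   0.4802   0.1303  43.4867]
 [227.     193.       0.4668   0.0914   0.4727   0.0809  62.5973]]
l2 cam [0.3704 0.1218 0.3114] 
 [[289.     187.       0.4005   0.104    0.4057   0.1009  35.5827]
 [340.     194.       0.4053   0.1393   0.4114   0.1423   7.6033]
 [346.     203.       0.4116   0.1436   0.4187   0.1473  62.1121]
 [333.     286.       0.4731   0.1353   0.491    0.1376  44.5304]
 [273.     277.       0.4662   0.0913   0.4828   0.086   57.8673]
 [282.     199.       0.4088   0.099    0.4155   0.0951   9.7091]]
```

Carton B is centred at (0.4394, 0.118), yaw -8.7°. Its edges measure 44 and 62 mm, and both views agree at 46 mm height. I'll grasp it.

To row units: -0.005 m is -0.05, 0.001 m is 0.01, 0.152 rad is 1.52.

```bash
echo '[{"sx": 0.01,"sy": -0.05,"sz": 0.2,"yaw": 0.8,"finger_gap": 0.75},{"sx": 0.01,"sy": -0.05,"sz": 0.6,"yaw": 1.52,"finger_gap": 0.75},{"sx": 0.01,"sy": -0.05,"sz": 1,"yaw": 1.52,"finger_gap": 0.75},{"sx": 0.01,"sy": -0.05,"sz": 1.16,"yaw": 1.52,"finger_gap": 0.75},{"sx": 0.01,"sy": -0.05,"sz": 1.16,"yaw": 1.52,"finger_gap": 0.75}]' | python3 -m handwheel && echo '[{"finger_gap": 0.75},{"finger_gap": 0},{"finger_gap": 0},{"finger_gap": 0},{"finger_gap": 0}]' | python3 -m handwheel &&  echo '[{"finger_gap": 0},{"sz": -0.2,"finger_gap": 0},{"sz": -0.7,"finger_gap": 0},{"sz": -1.2,"finger_gap": 0},{"sz": -1.2,"finger_gap": 0}]' | python3 -m handwheel; python3 go.py 0.4657 0.3042 0.036 179.5
```

```text
time_s: 17.1
position: [0.4387, 0.1173, 0.0312]
tool_rot: [-0.001, 0.075, 0.997, -0.0]
wrist_force: [0.5, -0.5, -0.6]
grip_width: 0.752
grip_force: 0.0
time_s: 17.73
position: [0.4387, 0.1171, 0.0323]
tool_rot: [0.0, 0.075, 0.997, 0.0]
wrist_force: [-0.9, 0.6, 7.4]
grip_width: 0.474
grip_force: 30.0
time_s: 18.35
position: [0.4402, 0.1176, 0.1551]
tool_rot: [0.002, 0.075, 0.997, 0.002]
wrist_force: [-0.2, 0.1, -1.3]
grip_width: 0.465
grip_force: 30.0
pos [0.4402 0.1176 0.1551] yaw 171.3 shift [0.0034 0.1878 0.1198] turn -0.142
```

The manual's scale: shifts go in units of 100 mm and turns go in units of 0.1 rad. Converting my numbers, 0.188 m is 1.88, 0.16 m is 1.6, -0.142 rad is -1.42.

```bash
echo '[{"sx": 0.01,"sy": 0.55,"yaw": -0.5,"finger_gap": 0},{"sx": 0.02,"sy": 1.1,"yaw": -1,"finger_gap": 0},{"sx": 0.03,"sy": 1.6,"yaw": -1.42,"finger_gap": 0},{"sx": 0.03,"sy": 1.88,"sz": 0.2,"yaw": -1.42,"finger_gap": 0},{"sx": 0.03,"sy": 1.88,"sz": 0.5,"yaw": -1.42,"finger_gap": 0}]' | python3 -m handwheel && echo '[{"sz": 0.3,"finger_gap": 0},{"sz": 0.38,"finger_gap": 0},{"sz": 0.38,"finger_gap": 0},{"sz": 0.38,"finger_gap": 0}]' | python3 -m handwheel; python3 go.py 0.4657 0.3042 0.0363 179.5
```

```text
time_s: 18.98
position: [0.4634, 0.3058, 0.1005]
tool_rot: [-0.0, 0.003, 1.0, 0.0]
wrist_force: [0.9, 0.0, -1.0]
grip_width: 0.469
grip_force: 30.0
time_s: 19.48
position: [0.4643, 0.3035, 0.0649]
tool_rot: [0.0, 0.005, 1.0, 0.0]
wrist_force: [-1.1, 0.3, -0.4]
grip_width: 0.468
grip_force: 30.0
pos [0.4643 0.3035 0.0649] yaw 179.5 shift [-0.0014  0.0007  0.0286] turn -0.0
```

```bash
echo '[{"sx": -0.01,"sy": 0.01,"sz": 0.12,"finger_gap": 0},{"sx": -0.01,"sy": 0.01,"sz": 0.2,"finger_gap": 0},{"sx": -0.01,"sy": 0.01,"sz": 0.25,"finger_gap": 0},{"sx": -0.01,"sy": 0.01,"sz": 0.265,"finger_gap": 0},{"sx": -0.01,"sy": 0.01,"sz": 0.265,"finger_gap": 0}]' | python3 -m handwheel && echo '[{"sz": 0.01,"finger_gap": 0},{"sz": 0.01,"finger_gap": 0}]' | python3 -m handwheel
```

```text
time_s: 20.1
position: [0.4648, 0.3042, 0.0374]
tool_rot: [-0.0, 0.004, 1.0, -0.0]
wrist_force: [0.8, 0.4, -0.6]
grip_width: 0.464
grip_force: 30.0
time_s: 20.35
position: [0.4648, 0.3043, 0.0366]
tool_rot: [0.0, 0.004, 1.0, 0.0]
wrist_force: [-0.2, -0.3, -0.9]
grip_width: 0.467
grip_force: 30.0
```

To row units: 0.001 m is 0.01.

```bash
echo '[{"sz": 0.01,"finger_gap": 0},{"sz": 0.01,"finger_gap": 0}]' | python3 -m handwheel; echo '[{"sz": 0.01,"finger_gap": 0},{"sz": 0.01,"finger_gap": 0}]' | python3 -m handwheel
```

```text
time_s: 20.6
position: [0.4649, 0.3043, 0.0363]
tool_rot: [0.0, 0.005, 1.0, 0.0]
wrist_force: [-5.1, -3.3, 16.7]
grip_width: 0.464
grip_force: 30.0
time_s: 20.85
position: [0.4651, 0.3043, 0.0361]
tool_rot: [0.0, 0.005, 1.0, 0.0]
wrist_force: [-8.8, -7.0, 32.6]
grip_width: 0.464
grip_force: 30.0
```

To row units: -0.002 m is -0.02, -0.001 m is -0.01.

```bash
echo '[{"sz": -0.01,"finger_gap": 0},{"sz": -0.02,"finger_gap": 0.6},{"sz": -0.02,"finger_gap": 0.75},{"sz": -0.02,"finger_gap": 0.8},{"sz": -0.02,"finger_gap": 0.8}]' | python3 -m handwheel && echo '[{"sz": -0.3,"finger_gap": 0.8},{"sz": -0.9,"finger_gap": 0.8},{"sz": -1.5,"finger_gap": 0.8},{"sx": -0.15,"sy": -0.6,"sz": -1.5,"finger_gap": 0.8},{"sx": -0.3,"sy": -1.2,"sz": -1.5,"finger_gap": 0.8}]' | python3 -m handwheel && echo '[{"sx": -0.15,"sy": -0.55,"finger_gap": 0.8},{"sx": -0.3,"sy": -1.1,"finger_gap": 0.8},{"sx": -0.45,"sy": -1.65,"finger_gap": 0.8},{"sx": -0.6,"sy": -1.95,"finger_gap": 0.8},{"sx": -0.6,"sy": -1.95,"finger_gap": 0.8}]' | python3 -m handwheel && echo '[{"finger_gap": 0.8}]' | python3 -m handwheel;python3 snap.py s1; echo '[{"sy": -0.3,"sz": 0.2,"finger_gap": 0.8},{"sy": -0.52,"sz": 0.3,"finger_gap": 0.8},{"sy": -0.52,"sz": 0.3,"finger_gap": 0.8},{"sy": -0.52,"sz": 0.3,"finger_gap": 0.8}]' | python3 -m handwheel; python3 snap.py s2
python3 boxm.py s1,s2 .5655 -.061 .0275 white
python3 - <<'E'
import cv2,numpy as np
a,b=cv2.imread("pics/s1.png"),cv2.imread("pics/s2.png")
cv2.imwrite("pics/s12.png",cv2.resize(np.vstack([a[:380],b[:380]]),(505,600)))
E
```

```text
time_s: 21.48
position: [0.4647, 0.3042, 0.0363]
tool_rot: [-0.0, 0.004, 1.0, -0.0]
wrist_force: [0.9, -0.0, 0.1]
grip_width: 0.795
grip_force: 0.0
time_s: 22.1
position: [0.4941, 0.1831, 0.1873]
tool_rot: [0.001, 0.004, 1.0, 0.0]
wrist_force: [2.1, 0.1, -0.9]
grip_width: 0.799
grip_force: 0.0
time_s: 22.72
position: [0.5525, -0.0142, 0.1864]
tool_rot: [0.0, 0.006, 1.0, -0.0]
wrist_force: [-0.4, -0.4, 0.0]
grip_width: 0.804
grip_force: 0.0
time_s: 22.85
position: [0.5517, -0.0108, 0.1862]
tool_rot: [-0.0, 0.004, 1.0, 0.0]
wrist_force: [-0.8, -0.2, -0.4]
grip_width: 0.801
grip_force: 0.0
time_s: 23.4
position: [0.5517, -0.062, 0.1568]
tool_rot: [0.0, 0.004, 1.0, 0.0]
wrist_force: [0.1, 0.4, -1.2]
grip_width: 0.803
grip_force: 0.0
s1 cam [ 0.482  -0.0114  0.3493] 
 [[252.     187.       0.5144  -0.0598   0.5205  -0.0689 136.8793]
 [359.     316.       0.6226   0.0241   0.6489   0.0307  42.377 ]
 [375.     358.       0.6624   0.0387   0.6961   0.0481 216.296 ]
 [170.     455.       0.7655  -0.1514   0.8184  -0.1776   8.7039]
 [161.     455.       0.7656  -0.1601   0.8186  -0.1879  73.411 ]
 [120.     394.       0.6982  -0.1892   0.7386  -0.2224  23.0097]
 [120.     372.       0.6755  -0.1857   0.7116  -0.2182 167.0479]
 [208.     214.       0.535   -0.0953   0.5449  -0.111   41.009 ]]
s2 cam [ 0.4819 -0.0627  0.3198] 
 [[305.     191.       0.5144  -0.0697   0.5212  -0.0711   4.6258]
 [311.     194.       0.5165  -0.0656   0.5237  -0.0662  61.7952]
 [355.     267.       0.5698  -0.0343   0.5881  -0.0284  20.691 ]
 [364.     292.       0.5893  -0.0273   0.6116  -0.0199  31.1374]
 [329.     314.       0.6067  -0.0531   0.6326  -0.0511   5.1315]
 [323.     311.       0.6042  -0.0576   0.6296  -0.0566  76.1016]
 [269.     225.       0.5382  -0.0954   0.5498  -0.1022  14.4359]
 [278.     207.       0.5254  -0.0887   0.5344  -0.0941  21.9274]]
```

View pics/s12.png

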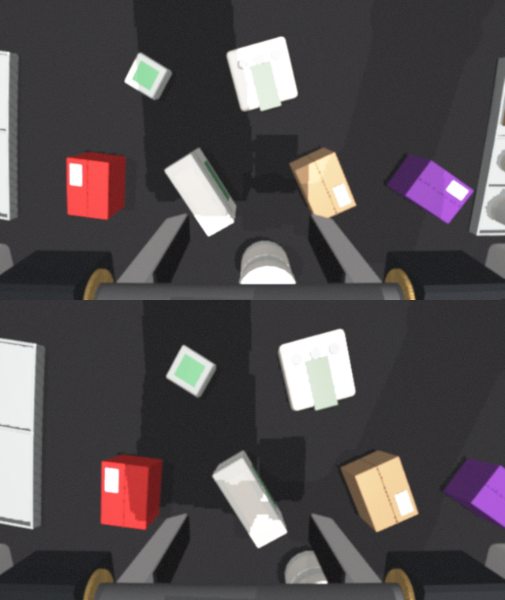

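The slides pack is at (200,190) in the upper view and (250,498) in the lower one. In the first view the mask merged with the jar, so I'll use a smaller kernel.

```bash
sed -i 's/np.ones((13,13))/np.ones((3,3))/' boxm.py; python3 boxm.py s1,s2 .5655 -.061 .0275 white;python3 boxm.py s1,s2 .5689 .0817 .023 kraft
```

```text
s1 cam [ 0.482  -0.0114  0.3493] 
 [[251.     187.       0.5144  -0.0606   0.5205  -0.0698  68.7091]
 [299.     260.       0.5732  -0.025    0.5902  -0.0275  18.9063]
 [296.     282.       0.5919  -0.0278   0.6124  -0.0309  29.0399]
 [266.     299.       0.6066  -0.0529   0.6298  -0.0606   5.5289]
 [260.     296.       0.6039  -0.0577   0.6266  -0.0664  76.4364]
 [208.     217.       0.5374  -0.0955   0.5477  -0.1112  41.7675]]
s2 cam [ 0.4819 -0.0627  0.3198] 
 [[305.     191.       0.5144  -0.0697   0.5212  -0.0711   4.6258]
 [311.     194.       0.5165  -0.0656   0.5237  -0.0662  61.7952]
 [355.     267.       0.5698  -0.0343   0.5881  -0.0284  20.691 ]
 [364.     292.       0.5893  -0.0273   0.6116  -0.0199  31.1374]
 [329.     314.       0.6067  -0.0531   0.6326  -0.0511   5.1315]
 [323.     311.       0.6042  -0.0576   0.6296  -0.0566  76.1016]
 [269.     225.       0.5382  -0.0954   0.5498  -0.1022  14.4359]
 [278.     207.       0.5254  -0.0887   0.5344  -0.0941  21.9274]]
s1 cam [ 0.482  -0.0114  0.3493] 
 [[407.     187.       0.5166   0.0612   0.5218   0.0722  16.4635]
 [426.     194.       0.5223   0.0766   0.5284   0.09    57.7979]
 [451.     257.       0.5748   0.1007   0.5889   0.1177   4.5328]
 [449.     262.       0.5791   0.0993   0.5939   0.1161  26.9383]
 [419.     275.       0.5902   0.0748   0.6066   0.0879  23.3636]
 [393.     267.       0.5829   0.0526   0.5982   0.0623  55.1143]
 [366.     208.       0.5331   0.029    0.5409   0.0351  36.1498]]
s2 cam [ 0.4819 -0.0627  0.3198] 
 [[480.     190.       0.5156   0.056    0.5213   0.076   20.6678]
 [506.     198.       0.5215   0.0758   0.5281   0.0991  61.5909]
 [530.     271.       0.5776   0.1011   0.5937   0.1286  43.584 ]
 [477.     294.       0.5958   0.0615   0.6149   0.0823  27.2747]
 [454.     271.       0.5768   0.0419   0.5928   0.0594  49.8253]
 [431.     212.       0.5315   0.0213   0.5398   0.0354  38.1496]]
```

Both views put the slides at 55 mm height, 33×82 mm, centre (0.5642, -0.0617), yaw 29.7°. I'll grasp it.

To row units: -0.0125 m is -0.125, 0.09 m is 0.9, -0.527 rad is -5.27.

```bash
echo '[{"sx": -0.12,"yaw": -1.7,"finger_gap": 0.6},{"sx": -0.125,"yaw": -3.4,"finger_gap": 0.6},{"sx": -0.125,"sz": 0.3,"yaw": -5,"finger_gap": 0.6},{"sx": -0.125,"sz": 0.8,"yaw": -5.27,"finger_gap": 0.6},{"sx": -0.125,"sz": 0.9,"yaw": -5.27,"finger_gap": 0.6}]' | python3 -m handwheel && echo '[{"finger_gap": 0.6}]' | python3 -m handwheel; python3 go.py .5642 -.0617 .036 29.7
```

```text
time_s: 24.08
position: [0.5626, -0.0625, 0.0646]
tool_rot: [-0.002, -0.257, 0.967, 0.001]
wrist_force: [-0.1, 0.2, 0.9]
grip_width: 0.6
grip_force: 0.0
time_s: 24.2
position: [0.5642, -0.0631, 0.067]
tool_rot: [-0.0, -0.256, 0.967, 0.0]
wrist_force: [0.0, 0.2, -0.2]
grip_width: 0.598
grip_force: 0.0
pos [ 0.5642 -0.0631  0.067 ] yaw -150.3 shift [-0.0007  0.0012  0.031 ] turn -0.0
```

To row units: 0.031 m is 0.31, 0.02 m is 0.2.

```bash
echo '[{"sx": -0.01,"sy": 0.01,"sz": 0.2,"finger_gap": 0.6},{"sx": -0.01,"sy": 0.01,"sz": 0.31,"finger_gap": 0.6},{"sx": -0.01,"sy": 0.01,"sz": 0.31,"finger_gap": 0.6},{"sx": -0.01,"sy": 0.01,"sz": 0.31,"finger_gap": 0},{"sx": -0.01,"sy": 0.01,"sz": 0.31,"finger_gap": 0}]' | python3 -m handwheel && echo '[{"finger_gap": 0},{"finger_gap": 0},{"finger_gap": 0},{"finger_gap": 0}]' | python3 -m handwheel && echo '[{"sz": -0.2,"finger_gap": 0},{"sz": -0.7,"finger_gap": 0},{"sz": -1.2,"finger_gap": 0},{"sz": -1.4,"finger_gap": 0},{"sz": -1.4,"finger_gap": 0}]' | python3 -m handwheel; python3 go.py 0.53 -0.2 0.2 169.2
```

```text
time_s: 24.82
position: [0.5648, -0.0623, 0.0362]
tool_rot: [0.0, -0.256, 0.967, -0.0]
wrist_force: [-1.2, -0.7, 0.9]
grip_width: 0.426
grip_force: 0.0
time_s: 25.32
position: [0.5646, -0.0622, 0.0359]
tool_rot: [0.0, -0.256, 0.967, 0.0]
wrist_force: [-2.1, 1.1, 6.3]
grip_width: 0.338
grip_force: 30.0
time_s: 25.95
position: [0.5651, -0.0623, 0.1767]
tool_rot: [0.001, -0.256, 0.967, -0.0]
wrist_force: [-0.2, 0.2, -3.1]
grip_width: 0.342
grip_force: 30.0
pos [ 0.5651 -0.0623  0.1767] yaw -150.3 shift [ 0.0986 -0.1023 -0.0234] turn 0.707
```

```bash
echo '[{"sx": 0.33,"sy": -0.43,"sz": -0.2,"yaw": 1.8,"finger_gap": 0},{"sx": 0.665,"sy": -0.864,"sz": -0.25,"yaw": 3.6,"finger_gap": 0},{"sx": 0.665,"sy": -0.864,"sz": -0.25,"yaw": 5.4,"finger_gap": 0},{"sx": 0.665,"sy": -0.864,"sz": -0.25,"yaw": 7.07,"finger_gap": 0},{"sx": 0.665,"sy": -0.864,"sz": -0.25,"yaw": 7.07,"finger_gap": 0}]' | python3 -m handwheel && echo '[{"finger_gap": 0}]' | python3 -m handwheel; python3 snap.py u1; echo '[{"sy": -0.3,"finger_gap": 0},{"sy": -0.5,"finger_gap": 0},{"sy": -0.5,"finger_gap": 0},{"sy": -0.5,"finger_gap": 0}]' | python3 -m handwheel; python3 snap.py u2; python3 traym.py u1 u2 l .193
```

```text
time_s: 26.58
position: [0.5488, -0.1701, 0.1989]
tool_rot: [-0.001, 0.094, 0.996, -0.0]
wrist_force: [-0.1, 1.3, -1.7]
grip_width: 0.34
grip_force: 30.0
time_s: 26.7
position: [0.5491, -0.17, 0.1996]
tool_rot: [-0.001, 0.092, 0.996, -0.0]
wrist_force: [0.2, 0.6, -2.5]
grip_width: 0.336
grip_force: 30.0
time_s: 27.25
position: [0.5402, -0.2186, 0.2003]
tool_rot: [-0.0, 0.094, 0.996, 0.0]
wrist_force: [0.0, 0.1, -2.9]
grip_width: 0.339
grip_force: 30.0
[[178.0, 89.0], [96.0, 91.0], [195.0, 293.0], [123.0, 298.0]]
rim plane [[0.4133662833590549, -0.265897955584577], [0.4001671624825829, -0.33766711234904656], [0.5983016597328141, -0.29945885234633796], [0.5905274721474177, -0.3718276896797108]]
[[152.0, 89.0], [235.0, 90.0], [170.0, 297.0], [259.0, 319.0]]
rim plane [[0.3996099235482106, -0.33663564200681473], [0.41489306181785857, -0.2658193373363118], [0.5889327304545842, -0.3740107272159472], [0.6279737439081547, -0.2929441669833158]]
far corners [[ 0.4013 -0.3342  0.0207  0.0007]
 [ 0.596  -0.3835 -0.0053  0.0011]]
len 0.2024770993833432 expect 0.193
len on plane 0.19318166322417454 origin [ 0.5015 -0.3197] yaw -10.669952190168594
```

View pics/u2.png

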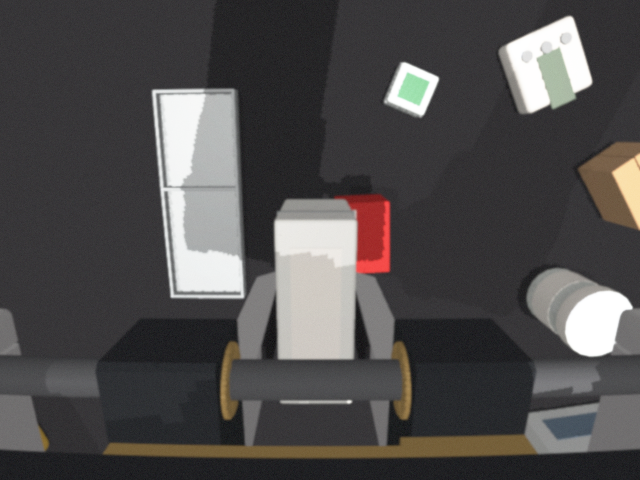

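The second view shows tray2 with its far rim corners at (152,89) and (170,297). Its origin is about (0.502, -0.319), yaw -10.7°, length 193 mm, which matches the text.

```bash
echo '[{"sx": -0.12,"sy": -0.5,"finger_gap": 0},{"sx": -0.24,"sy": -0.9,"finger_gap": 0},{"sx": -0.24,"sy": -1.06,"sz": 0.4,"finger_gap": 0},{"sx": -0.24,"sy": -1.06,"sz": 0.9,"finger_gap": 0},{"sx": -0.24,"sy": -1.06,"sz": 1.3,"finger_gap": 0}]' | python3 -m handwheel && echo '[{"finger_gap": 0},{"finger_gap": 0},{"finger_gap": 0}]' | python3 -m handwheel; python3 go.py 0.5438 -0.3269 0.0402 169.3
```

```text
time_s: 27.92
position: [0.5438, -0.327, 0.0686]
tool_rot: [-0.0, 0.094, 0.996, 0.0]
wrist_force: [0.5, -0.3, -2.0]
grip_width: 0.339
grip_force: 30.0
time_s: 28.3
position: [0.5448, -0.3283, 0.0725]
tool_rot: [0.001, 0.094, 0.996, -0.0]
wrist_force: [0.3, -0.8, -2.2]
grip_width: 0.34
grip_force: 30.0
pos [ 0.5448 -0.3283  0.0725] yaw 169.2 shift [0.0014 0.0012 0.0323] turn -0.002
```

To row units: 0.0295 m is 0.295, 0.028 m is 0.28.

```bash
echo '[{"sx": 0.01,"sy": 0.01,"sz": 0.13,"finger_gap": 0},{"sx": 0.01,"sy": 0.01,"sz": 0.23,"finger_gap": 0},{"sx": 0.01,"sy": 0.01,"sz": 0.28,"finger_gap": 0},{"sx": 0.01,"sy": 0.01,"sz": 0.295,"finger_gap": 0},{"sx": 0.01,"sy": 0.01,"sz": 0.295,"finger_gap": 0}]' | python3 -m handwheel && echo '[{"sz": 0.01,"finger_gap": 0},{"sz": 0.01,"finger_gap": 0}]' | python3 -m handwheel && echo '[{"sz": 0.01,"finger_gap": 0},{"sz": 0.01,"finger_gap": 0}]' | python3 -m handwheel
```

```text
time_s: 28.92
position: [0.5429, -0.3269, 0.0409]
tool_rot: [-0.0, 0.094, 0.996, -0.0]
wrist_force: [-0.9, -0.3, -1.4]
grip_width: 0.338
grip_force: 30.0
time_s: 29.18
position: [0.543, -0.3268, 0.0401]
tool_rot: [0.0, 0.094, 0.996, -0.0]
wrist_force: [0.6, 0.8, -2.8]
grip_width: 0.34
grip_force: 30.0
time_s: 29.42
position: [0.5431, -0.3269, 0.0399]
tool_rot: [0.0, 0.094, 0.996, 0.0]
wrist_force: [-3.8, 3.6, 12.6]
grip_width: 0.336
grip_force: 30.0
```

```bash
echo '[{"sz": -0.01,"finger_gap": 0},{"sz": -0.01,"finger_gap": 0.5},{"sz": -0.01,"finger_gap": 0.75},{"sz": -0.01,"finger_gap": 0.8},{"sz": -0.01,"finger_gap": 0.8}]' | python3 -m handwheel && echo '[{"sz": -0.3,"finger_gap": 0.8},{"sz": -0.9,"finger_gap": 0.8},{"sz": -1.5,"finger_gap": 0.8},{"sx": 0.1,"sy": 0.5,"sz": -1.5,"finger_gap": 0.8},{"sx": 0.2,"sy": 1.1,"sz": -1.5,"finger_gap": 0.8}]' | python3 -m handwheel && echo '[{"sx": 0.1,"sy": 0.6,"finger_gap": 0.8},{"sx": 0.2,"sy": 1.2,"finger_gap": 0.8},{"sx": 0.3,"sy": 1.8,"finger_gap": 0.8},{"sx": 0.4,"sy": 2.3,"finger_gap": 0.8},{"sx": 0.45,"sy": 2.4,"finger_gap": 0.8}]' | python3 -m handwheel && echo '[{"finger_gap": 0.8},{"finger_gap": 0.8}]' | python3 -m handwheel;python3 snap.py a1; echo '[{"sy": 0.25,"sz": 0.2,"finger_gap": 0.8},{"sy": 0.4,"sz": 0.3,"finger_gap": 0.8},{"sy": 0.4,"sz": 0.3,"finger_gap": 0.8},{"sy": 0.4,"sz": 0.3,"finger_gap": 0.8}]' | python3 -m handwheel; python3 snap.py a2
python3 boxm.py a1,a2 .5585 .0685 .023 kraft; python3 go.py .5585 .0685 .0323 204.3
python3 - <<'E'
import cv2,numpy as np
a,b=cv2.imread("pics/a1.png"),cv2.imread("pics/a2.png")
cv2.imwrite("pics/a12.png",cv2.resize(np.vstack([a[:380],b[:380]]),(505,600)))
E
```

```text
time_s: 30.05
position: [0.5429, -0.3268, 0.0399]
tool_rot: [-0.0, 0.094, 0.996, -0.0]
wrist_force: [0.5, 0.1, -0.4]
grip_width: 0.729
grip_force: 0.0
time_s: 30.68
position: [0.5439, -0.2147, 0.1908]
tool_rot: [0.001, 0.095, 0.995, -0.0]
wrist_force: [1.3, 0.5, -0.5]
grip_width: 0.798
grip_force: 0.0
time_s: 31.3
position: [0.5446, 0.0328, 0.1899]
tool_rot: [-0.0, 0.092, 0.996, 0.0]
wrist_force: [-0.0, -0.5, 0.5]
grip_width: 0.797
grip_force: 0.0
time_s: 31.55
position: [0.5449, 0.0274, 0.1901]
tool_rot: [0.0, 0.095, 0.995, -0.0]
wrist_force: [-0.3, -0.5, -0.0]
grip_width: 0.801
grip_force: 0.0
time_s: 32.1
position: [0.5525, 0.0674, 0.1604]
tool_rot: [0.0, 0.095, 0.996, -0.0]
wrist_force: [-0.3, 0.2, -0.3]
grip_width: 0.798
grip_force: 0.0
a1 cam [0.4764 0.0398 0.3531] 
 [[361.     184.       0.5149   0.0696   0.5207   0.0741  11.5381]
 [372.     193.       0.5237   0.0771   0.5308   0.0827  57.3506]
 [410.     249.       0.5758   0.101    0.5907   0.1101  44.3665]
 [367.     280.       0.5959   0.0614   0.6139   0.0646  59.0464]
 [325.     226.       0.5431   0.0351   0.5531   0.0344  12.5382]
 [323.     211.       0.5306   0.0358   0.5387   0.0352  37.258 ]]
a2 cam [0.4839 0.0797 0.3234] 
 [[315.     189.       0.516    0.0735   0.5213   0.0724   3.6819]
 [320.     190.       0.5174   0.0769   0.5229   0.0764  40.451 ]
 [352.     234.       0.554    0.0941   0.5656   0.0965  21.9705]
 [365.     259.       0.575    0.1005   0.5901   0.104   43.6335]
 [320.     293.       0.5955   0.062    0.614    0.0591  62.6991]
 [269.     230.       0.5393   0.0342   0.5485   0.0267  13.6411]
 [279.     215.       0.5297   0.0439   0.5373   0.038   32.5664]]
pos [0.5525 0.0674 0.1605] yaw 169.1 shift [-0.0056  0.0022  0.1282] turn -0.614
```

View pics/a12.png

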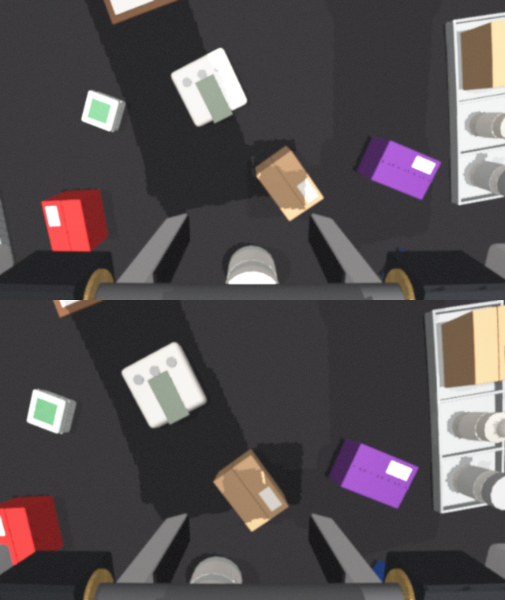

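Both views show kraft carton A at (290,183) in the upper and (251,490) in the lower. tray3 at the right edge holds its three items. Carton A is centred at (0.558, 0.067), yaw 26.7°, edges 44 and 62 mm.

```bash
echo '[{"sx": -0.05,"sy": 0.01,"yaw": -1.7,"finger_gap": 0.75},{"sx": -0.05,"sy": 0.01,"yaw": -3.4,"finger_gap": 0.75},{"sx": -0.05,"sy": 0.01,"sz": 0.2,"yaw": -5,"finger_gap": 0.75},{"sx": -0.05,"sy": 0.01,"sz": 0.6,"yaw": -6.56,"finger_gap": 0.75},{"sx": -0.05,"sy": 0.01,"sz": 0.8,"yaw": -6.56,"finger_gap": 0.75}]' | python3 -m handwheel && echo '[{"finger_gap": 0.75}]' | python3 -m handwheel; python3 go.py .5579 .0673 .0323 206.7
```

```text
time_s: 32.78
position: [0.557, 0.0674, 0.079]
tool_rot: [-0.0, -0.232, 0.973, -0.0]
wrist_force: [0.1, -0.2, 0.1]
grip_width: 0.752
grip_force: 0.0
time_s: 32.9
position: [0.5568, 0.0675, 0.0793]
tool_rot: [-0.001, -0.231, 0.973, -0.0]
wrist_force: [-0.5, 0.2, -0.3]
grip_width: 0.748
grip_force: 0.0
pos [0.5568 0.0675 0.0793] yaw -153.3 shift [-0.001  -0.0007  0.047 ] turn -0.0
```

```bash
echo '[{"sx": -0.01,"sy": -0.01,"sz": 0.3,"finger_gap": 0.75},{"sx": -0.01,"sy": -0.01,"sz": 0.47,"finger_gap": 0.75},{"sx": -0.01,"sy": -0.01,"sz": 0.47,"finger_gap": 0.75},{"sx": -0.01,"sy": -0.01,"sz": 0.47,"finger_gap": 0},{"sx": -0.01,"sy": -0.01,"sz": 0.47,"finger_gap": 0}]' | python3 -m handwheel && echo '[{"finger_gap": 0},{"finger_gap": 0},{"finger_gap": 0},{"finger_gap": 0}]' | python3 -m handwheel && echo '[{"sz": -0.2,"finger_gap": 0},{"sz": -0.7,"finger_gap": 0},{"sz": -1.2,"finger_gap": 0},{"sz": -1.4,"finger_gap": 0},{"sz": -1.4,"finger_gap": 0}]' | python3 -m handwheel; python3 go.py 0.4504 -0.3092 0.165 169.3
```

```text
time_s: 33.52
position: [0.5593, 0.0681, 0.0339]
tool_rot: [0.001, -0.231, 0.973, -0.0]
wrist_force: [0.1, -0.3, 0.2]
grip_width: 0.576
grip_force: 0.0
time_s: 34.02
position: [0.559, 0.0681, 0.0336]
tool_rot: [0.0, -0.231, 0.973, 0.0]
wrist_force: [-1.3, 0.2, 7.3]
grip_width: 0.471
grip_force: 29.9
time_s: 34.65
position: [0.5594, 0.0682, 0.1745]
tool_rot: [0.001, -0.231, 0.973, 0.0]
wrist_force: [1.0, 0.0, -1.1]
grip_width: 0.47
grip_force: 29.8
pos [0.5594 0.0682 0.1745] yaw -153.2 shift [ 0.2674 -0.2879  0.0088] turn 0.654
```

To row units: -0.041 m is -0.41, 0.038 m is 0.38.

```bash
echo '[{"sx": 0.38,"sy": -0.41,"finger_gap": 0},{"sx": 0.76,"sy": -0.82,"finger_gap": 0},{"sx": 1.14,"sy": -1.23,"finger_gap": 0},{"sx": 1.52,"sy": -1.64,"finger_gap": 0},{"sx": 1.9,"sy": -2.05,"finger_gap": 0}]' | python3 -m handwheel && echo '[{"sx": 0.38,"sy": -0.41,"yaw": 1.6,"finger_gap": 0},{"sx": 0.77,"sy": -0.83,"yaw": 3.3,"finger_gap": 0},{"sx": 0.77,"sy": -0.83,"yaw": 5,"finger_gap": 0},{"sx": 0.77,"sy": -0.83,"sz": 0.3,"yaw": 6.54,"finger_gap": 0},{"sx": 0.77,"sy": -0.83,"sz": 0.8,"yaw": 6.54,"finger_gap": 0}]' | python3 -m handwheel && echo '[{"sz": 0.2,"finger_gap": 0},{"sz": 0.2,"finger_gap": 0},{"sz": 0.2,"finger_gap": 0}]' | python3 -m handwheel; python3 go.py 0.4504 -0.3092 0.0376 169.3
```

```text
time_s: 35.28
position: [0.4801, -0.202, 0.1718]
tool_rot: [-0.001, -0.232, 0.973, 0.0]
wrist_force: [0.8, -0.3, -1.8]
grip_width: 0.466
grip_force: 29.8
time_s: 35.9
position: [0.4504, -0.3096, 0.0919]
tool_rot: [0.001, 0.095, 0.996, -0.0]
wrist_force: [0.6, 0.6, -2.3]
grip_width: 0.467
grip_force: 29.8
time_s: 36.28
position: [0.45, -0.3096, 0.0733]
tool_rot: [-0.0, 0.093, 0.996, -0.0]
wrist_force: [-0.9, 1.1, -0.5]
grip_width: 0.47
grip_force: 29.8
pos [ 0.45   -0.3096  0.0733] yaw 169.3 shift [-0.0003  0.0005  0.0357] turn -0.0
```

To row units: 0.033 m is 0.33, 0.032 m is 0.32.

```bash
echo '[{"sz": 0.16,"finger_gap": 0},{"sz": 0.27,"finger_gap": 0},{"sz": 0.32,"finger_gap": 0},{"sz": 0.33,"finger_gap": 0},{"sz": 0.33,"finger_gap": 0}]' | python3 -m handwheel && echo '[{"sz": 0.01,"finger_gap": 0},{"sz": 0.01,"finger_gap": 0}]' | python3 -m handwheel && echo '[{"sz": 0.01,"finger_gap": 0},{"sz": 0.01,"finger_gap": 0}]' | python3 -m handwheel
```

```text
time_s: 36.9
position: [0.4501, -0.3094, 0.0401]
tool_rot: [0.0, 0.093, 0.996, -0.0]
wrist_force: [-0.1, -0.6, -1.2]
grip_width: 0.47
grip_force: 29.8
time_s: 37.15
position: [0.4501, -0.3094, 0.0391]
tool_rot: [0.0, 0.093, 0.996, -0.0]
wrist_force: [0.5, -0.4, -0.8]
grip_width: 0.473
grip_force: 29.8
time_s: 37.4
position: [0.45, -0.3093, 0.038]
tool_rot: [-0.0, 0.093, 0.996, -0.0]
wrist_force: [0.1, -0.2, -0.8]
grip_width: 0.465
grip_force: 29.8
```

```bash
echo '[{"sz": 0.01,"finger_gap": 0},{"sz": 0.01,"finger_gap": 0}]' | python3 -m handwheel; echo '[{"sz": 0.005,"finger_gap": 0},{"sz": 0.005,"finger_gap": 0}]' | python3 -m handwheel
```

```text
time_s: 37.65
position: [0.4501, -0.3094, 0.0375]
tool_rot: [0.0, 0.093, 0.996, 0.0]
wrist_force: [-4.2, 3.0, 13.3]
grip_width: 0.467
grip_force: 29.8
time_s: 37.9
position: [0.4501, -0.3094, 0.0375]
tool_rot: [0.0, 0.093, 0.996, 0.0]
wrist_force: [-7.2, 5.3, 25.6]
grip_width: 0.467
grip_force: 29.9
```

Contact is made. I'll release, withdraw and check everything.

To row units: -0.0015 m is -0.015, -0.001 m is -0.01.

```bash
echo '[{"sz": -0.01,"finger_gap": 0},{"sz": -0.015,"finger_gap": 0.6},{"sz": -0.015,"finger_gap": 0.75},{"sz": -0.015,"finger_gap": 0.8},{"sz": -0.015,"finger_gap": 0.8}]' | python3 -m handwheel && echo '[{"sz": -0.3,"finger_gap": 0.8},{"sz": -0.9,"finger_gap": 0.8},{"sz": -1.5,"finger_gap": 0.8},{"sx": -0.5,"sy": 0.3,"sz": -1.8,"finger_gap": 0.8},{"sx": -1,"sy": 0.6,"sz": -1.8,"finger_gap": 0.8}]' | python3 -m handwheel && echo '[{"sx": -0.5,"sy": 0.3,"finger_gap": 0.8},{"sx": -1,"sy": 0.6,"finger_gap": 0.8},{"sx": -1.5,"sy": 0.9,"finger_gap": 0.8},{"sx": -1.5,"sy": 0.9,"finger_gap": 0.8},{"sx": -1.5,"sy": 0.9,"finger_gap": 0.8}]' | python3 -m handwheel && python3 - <<'E'
from cell import *;import cv2
print(get_obs()["time_s"],get_obs()["position"])
a=read_camera("top")["frame"];s=read_camera("scene")["frame"]
cv2.imwrite("pics/ftop.png",cv2.resize(a[140:360,90:560],(800,374)));cv2.imwrite("pics/fscene.png",s)
E
```

```text
time_s: 38.52
position: [0.45, -0.3094, 0.0379]
tool_rot: [-0.0, 0.093, 0.996, -0.0]
wrist_force: [-0.6, -0.3, -0.3]
grip_width: 0.799
grip_force: 0.0
time_s: 39.15
position: [0.5616, -0.2692, 0.2214]
tool_rot: [0.003, 0.094, 0.996, -0.0]
wrist_force: [0.4, -0.2, -0.1]
grip_width: 0.8
grip_force: 0.0
time_s: 39.78
position: [0.7229, -0.2089, 0.2174]
tool_rot: [-0.001, 0.094, 0.996, -0.0]
wrist_force: [-0.8, 0.0, 0.8]
grip_width: 0.8
grip_force: 0.0
39.775 [ 0.72294437 -0.20890638  0.21736427]
```

View pics/ftop.png

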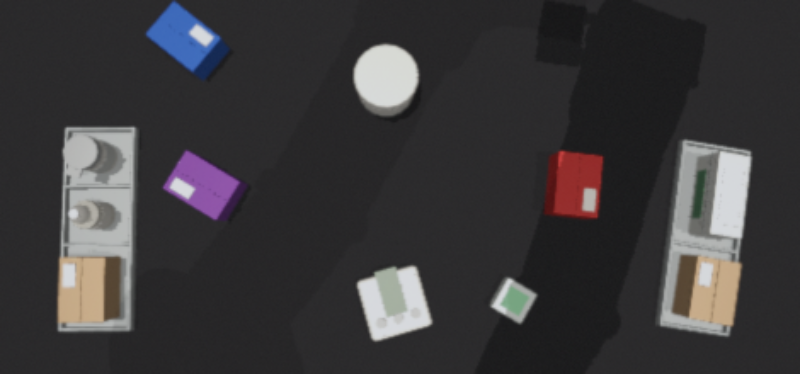

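View pics/fscene.png

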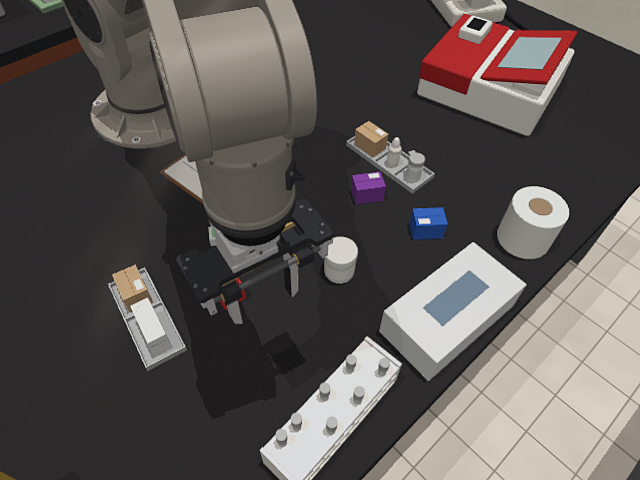

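Both views show all five items upright in their own compartments, bystanders and look-alikes in place, and the gripper clear of everything.

```bash
python3 -c "
from cell import *
print(job_done())"
```

```text
the job is handed in; nothing more can be done
None
```

Both kits are made up and the job is handed in at about 40 s of the 128 s allowed: all five items stand upright in their own compartments, and the bystanders and look-alikes were left where they stood.

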